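# Latch the cover of a sealed enclosure

## Robot

A 6-joint arm with a two-finger parallel gripper is mounted at the origin on the work surface; the furniture and walls round the work are solid. World frame = base frame: x ahead of the robot, y to its left, z up, the work surface at z = 0. Lengths are in mm, angles in rad, forces in N, time in s.
With the tool pointing down it reaches from about 350 to 775 mm from the base axis. Payload 7.3 kg.
Tool frame: the origin (TCP) lies on the centre line of the jaws, within the pads' length; the fingertips stand finger_overhang ahead of it and the grasp point (between the pads) lies 8 mm behind it (finger_overhang is the distance from the TCP to the fingertips, in mm); z points along the fingers, y is the line along which they close (so a half turn about z gives the same grasp; the last joint's range is limited). The gripper opens to 92 mm and grips with 3 to 60 N. Pads are 19 mm wide; open, the fingers measure 130 mm over their backs; the gripper's body (75 mm by 190 mm) begins 47 mm behind the grasp point.
Start: joints at [-1.321, 0.342, 1.524, -0, 1.275, -0.146], TCP at [202.435, -484.421, 237.741] pointing down, gripper open.
Joint ranges: [-2.53, 2.53], [-0.77, 2.02], [0.04, 2.7], [-1, 4.14], [0.28, 2.66], [-3.11, 3.11]. Speed limits (rad/s): [2.57, 2.57, 3.14, 3.14, 3.14, 3.14].

## Interface

Orientations are given as [roll, pitch, yaw] about the fixed x, y, z axes, in that order (R = Rz(yaw) Ry(pitch) Rx(roll)).
In Python, from plant import get_obs, capture, close_job, finger_overhang gives the robot as it stands.
- The arm moves only by the shell command python3 -m inch 'ROWS'. ROWS is JSON, one flat list of numbers, 7 for each row, row after row: the turn, a rotation vector about the tool's x, y, z scaled (see below), then the shift along the tool's x, y, z scaled (see below), then the closure, from -1 (fully open) to 1 (shut). In form: [ax, ay, az, tx, ty, tz, gripper, ax, ay, az, tx, ty, tz, gripper, ...]. A call has 1 to 10 rows; each row shifts and turns the commanded pose from where the row before left it, along the tool's axes as they then stand; what a row does not reach is not made up. The controller multiplies each number of a shift by 0.8 m and each number of a turn by 1.5 rad. A row lasts 1/12 s, in which the tool goes at most 41.7 mm and 7.16 degrees, less where a joint would pass 70% of its speed; a pose out of reach is approached as far as the arm can. A call with a number of a shift or a turn outside -1 to 1 is refused whole. A call with a gripper value outside its range is refused whole. The fingers move at their own pace and stop on an object; the grip force is fixed at half the most. Time passes only in rows, so rows that do not move let the fingers close. It gives the time, the measured TCP pose, the force, the opening and the grip force at its end, in the units of the state.
- get_obs(): the state, without advancing time (a new reading comes with each control period).
- capture(name): name is "scene" or "top" or "wrist"; returns a dict with "image" (480x640x3 uint8, red, green, blue), "mtx" (3x3 intrinsics, pixels), "pose" (4x4, takes a point from camera to world coordinates). Camera axes: x right, y up, looking along -z (the intrinsics and any distortion apply to the point x, -y, -z); pixel columns grow to the right and rows downward; lengths in mm; the calibration is good to about 2 mm. A picture is of the moment at which its call begins. There is no depth.
- close_job(): hands the job in; it is judged then, once.
The state is a dict: "time": time; "joint_positions": joint angles; "dq": joint speeds; "tau": joint torques, N m; "tool_pos": TCP position; "tcp_rot": TCP orientation; "contact_force": force on the tool from outside, world axes, zero at the start; "moment": the same for the moment, N m; "grip_width": finger opening in mm; "finger_force": force on a finger pad.
Only numpy, scipy, OpenCV 4.12 (cv2) and the standard library are available. Lean on these libraries where they do the work, as an engineer would, in place of code of your own. Each camera call takes 0.05 s, during which the arm holds its last target. There are 200 camera calls.

## Task

Close the grey enclosure on the bench. First push its blue end cover along the rods until you feel it bear on the orange seal with 10 to 18 N, no more; then swing the steel loop over and press it down until its cross bar drops behind the hook of the keeper on the cover; last, press the red lever back past centre until it lies flat and the latch holds the cover pulled tight. Do not force the latch, and leave the other things on the bench where they are.

Things in the scene. Friction and masses are not known exactly. Their poses are not given: they have to be found in the camera images.
- case: Grey metal enclosure fixed to the bench, 111 x 118 mm in plan, top at 70 mm, closed at one end by the sliding blue cover. Origin on the bench under the latch pivot; x points level along the two guide rods out to the cover end, y across, z up. Lever and loop of the draw latch on top move in the plane y = 0. The rods (y = +-50, z = 22, 9 mm thick) reach x = 104 mm. Nothing on it may be pressed with more than 35 N.
- cover (a joint): Slide of the blue cover along the case's x, in m: 0 fully home, 0.03 farthest out; somewhere between 0.0115 and 0.0025 it touches the orange rubber seal (how far the seal stands out differs each time and is not measured: feel for it) and squeezes it below that (about 10 N a mm; the seal pushes back); when latched it rests at 0.001 to 0.003. Slides with about 3 N of friction and stays where it is left outside the seal.
- cover_face (a point): Middle of the upper half of the cover's outer upright face (looks to the case's +x), 50 mm above the bench; the face is 112 mm wide, from 8 to 70 mm high. Push here towards the case, until 10 to 18 N are felt.
- keeper_seat (a point): On the cover, where the centre of the loop's cross bar sits when hooked, 79.5 mm above the bench. The keeper is 22 mm wide: an upright wall on the pivot's side of this point, and a 3 mm lip over it that ends 2 mm farther out in x (lip underside 4 mm above this point). Above the lip a 38 degree ramp rises from its tip, back towards the pivot, to 14 mm above this point. The plate below is 4 mm under this point.
- lever (a joint): Angle of the red lever, rad: 0 flat and latched, about 1.57 upright, stop at 1.95 leaning to the cover. It stands between 1.15 and 1.4 at the start and stays where it is left (0.08 N m of friction). Dead centre is near 0.36; when hooked, the pull beyond it snaps the lever flat by itself; before it, the seal pushes back. Flat, it rests on a rubber buffer that gives 2 to 3 mm under 20 N at the lever's end (it is far stiffer when pressed close to the pivot).
- lever_pivot (a point): Lever's pivot, on the case 84 mm above the bench; the axis is the case's y.
- lever_end (a point): Middle of the lever's rounded free end, 64 mm from the pivot. Lever 22 mm wide, 5 mm thick. When flat it points to the case's -x, 84 mm above the bench. Closing means pushing the end back (case -x) and down, away from the cover; 5 to 10 N are needed there.
- loop (a joint): Angle of the steel loop relative to the lever, rad, 0 as latched; its elevation above the case's +x is this value minus the lever's angle. The loop is hinged on the lever 16 mm from the pivot (on its axis at -15.4 x, -4.4 z mm from it with the lever flat). At the start it points about straight up, held by slight friction; tipped to the cover more than about 30 degrees from upright it falls by its own weight.
- loop_bar (a point): Centre of the loop's cross bar: 5 mm round steel, 35 mm long along y, 65 mm from the loop's hinge. The side wires are 35 mm apart and straddle lever and keeper. With the cover touching the seal the bar comes to lie on the keeper's ramp: pressing the tab down with some 5 to 15 N slides the bar down the ramp, carrying the lever forward with it, until it drops over the lip's tip and behind it, down to the plate.
- loop_tab (a point): Red roll at the end of the tongue of the loop, for the finger: 16 mm wide (along y), 7 mm thick, 21 mm beyond the bar and 15 mm to the side that is up when latched.
- pliers: Combination pliers with red handles lying on the bench, 166 mm; origin at the centre of its underside. Leave alone.
- screwdriver_a: Screwdriver with a yellow handle lying on the bench, 196 mm; origin at the centre of its underside. Leave alone.
- tape_brown: Roll of brown tape lying flat, 92 mm wide, 48 mm high; origin at the centre of its underside. Leave alone.
- hex_keys: Red folding hex key set, 85 x 26 x 21 mm; origin at the centre of its underside. Leave alone.

How it is judged (in metres and radians):
On the way, in this order (a step that is already met when the one before it is completed fails the run):
1. the cover is pressed against the seal (over 8 N between them) while the loop still stands up (contact force between cover and seal_c0 above 8 N and value of joint loop above 2 rad), for 0.05 s.
2. the loop's cross bar is behind the keeper's hook, below the lip, while the lever still stands up (z of loop_bar in the frame of keeper_seat below 0.003 m and x of loop_bar in the frame of keeper_seat between -0.002 and 0.015 m and value of joint lever above 0.8 rad), for 0.1 s.
At the end, for the whole second after the job is handed in: The lever lies flat (within 0.1 rad), the loop's bar sits in the keeper's hook (within 3 mm), the cover is drawn into the seal to within 4 mm of fully home and stays there, and the pliers, screwdriver, tape and hex keys are within 20 mm of where they were (value of joint lever below 0.1 rad and value of joint cover below 0.004 m and z of loop_bar in the frame of keeper_seat below 0.003 m and x of loop_bar in the frame of keeper_seat between -0.002 and 0.003 m and distance of each of pliers, screwdriver_a, tape_brown, hex_keys from where it was at the start of the episode below 0.02 m); the robot touches nothing.
It fails at once if the robot bears on the enclosure, cover or latch with more than 35 N (contact force between any of the fingers, the arm and case above 35 N).
It fails at once if the cover is pushed by hand into the seal with over 20 N, while the loop still stands up (contact force between cover and seal_c0 above 20 N and value of joint loop above 2 rad).
It fails at once if the pliers, screwdriver, tape roll or hex keys are pushed more than 20 mm (distance of any of pliers, screwdriver_a, tape_brown, hex_keys from where it was at the start of the episode above 0.02 m).
It also fails if it takes over 72 s, if anything falls off the work surface, if the arm or the gripper's body presses on something with over 40 N, if the wrist force passes 120 N, or if a joint passes its speed limit or range.

## Working session

There is one attempt and no reset: what is moved stays moved. The work goes in short steps, Python scripts to look and compute and a shell command to move; the robot and the scene stay as the last step left them, time stands still between calls to the robot, and variables do not carry over. Pictures are saved under pics/ and viewed, at most 10 in all, crops included, and the job is handed in when it is done.

```bash
ls; mkdir -p pics; python3 - <<'E'
from plant import *
import cv2,numpy as np
print(finger_overhang if not callable(finger_overhang) else finger_overhang()); o=get_obs(); print(o)
for n in ["scene","top"]:
    c=capture(n); cv2.imwrite(f"pics/{n}0.png",c["image"][:,:,::-1]); print(n,c["mtx"].tolist(),c["pose"].round(4).tolist(),c.keys())
E
```

```text
pics
11.0
{'time': 0.0, 'joint_positions': array([-1.32099569e+00,  3.42716653e-01,  1.52501051e+00, -9.56316883e-07,
        1.27540644e+00, -1.46023565e-01]), 'dq': array([ 0.0014646 ,  0.00054802, -0.00190966, -0.00099315, -0.00039009,
        0.00215596]), 'tau': array([-1.48338622e-03, -4.31247175e+01, -2.44224304e+01,  7.15863495e-02,
        5.58611273e-02, -1.08374181e-04]), 'tool_pos': array([ 202.33496376, -484.02060907,  237.05037758]), 'tcp_rot': array([-3.14006797e+00, -2.23311028e-04,  3.95824310e-01]), 'contact_force': array([-0.31003903,  0.20112335,  0.0528597 ]), 'moment': array([-0.02591231, -0.009009  ,  0.06510526]), 'finger_force': 0.0, 'grip_width': 91.6842373451925}
scene [[462.28590078724545, 0.0, 320.4719017907295], [0.0, 462.28590078724545, 244.91817790697795], [0.0, 0.0, 1.0]] [[-0.5644, 0.3142, -0.7633, -148.1735], [-0.8255, -0.2093, 0.5242, 675.3429], [0.005, 0.926, 0.3775, 422.2492], [0.0, 0.0, 0.0, 1.0]] dict_keys(['image', 'mtx', 'pose'])
top [[598.6696331826214, 0.0, 315.5269512863412], [0.0, 598.6696331826214, 249.5599542027988], [0.0, 0.0, 1.0]] [[-0.0974, 0.9751, -0.1993, 295.3501], [-0.9952, -0.0965, 0.0142, 250.3827], [-0.0054, 0.1997, 0.9798, 1085.1071], [0.0, 0.0, 0.0, 1.0]] dict_keys(['image', 'mtx', 'pose'])
```

View pics/scene0.png

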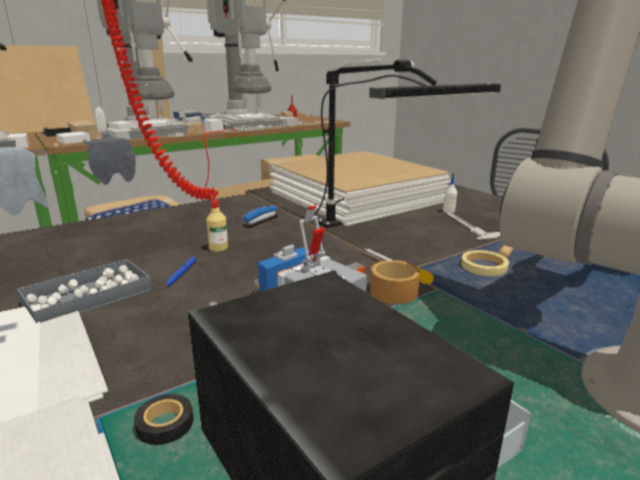

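View pics/top0.png

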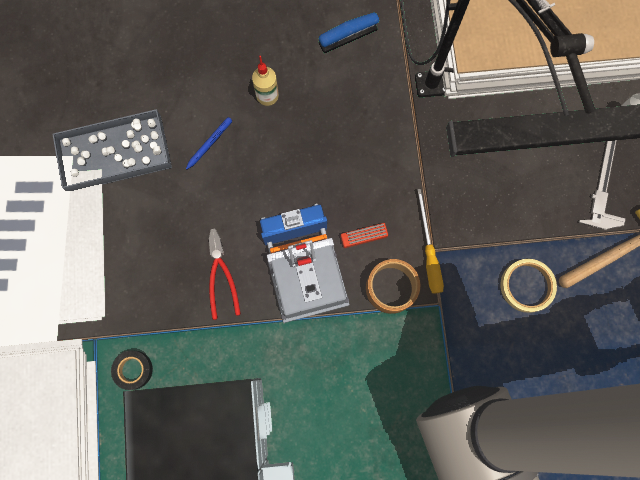

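The top view shows the case at about (305,265), cover towards image up (world +x). I enlarge it for exact pixels.

```bash
python3 - <<'E'
import cv2
a=cv2.imread("pics/top0.png")[190:330,240:360]; cv2.imwrite("pics/topc.png",cv2.resize(a,None,fx=4,fy=4,interpolation=cv2.INTER_CUBIC))
a=cv2.imread("pics/scene0.png")[195:300,245:385]; cv2.imwrite("pics/scc.png",cv2.resize(a,None,fx=5,fy=5,interpolation=cv2.INTER_CUBIC))
E
```

```text
(no output)
```

View pics/topc.png

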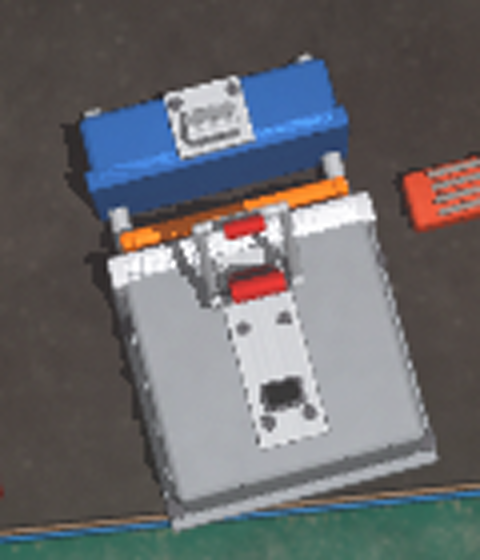

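View pics/scc.png

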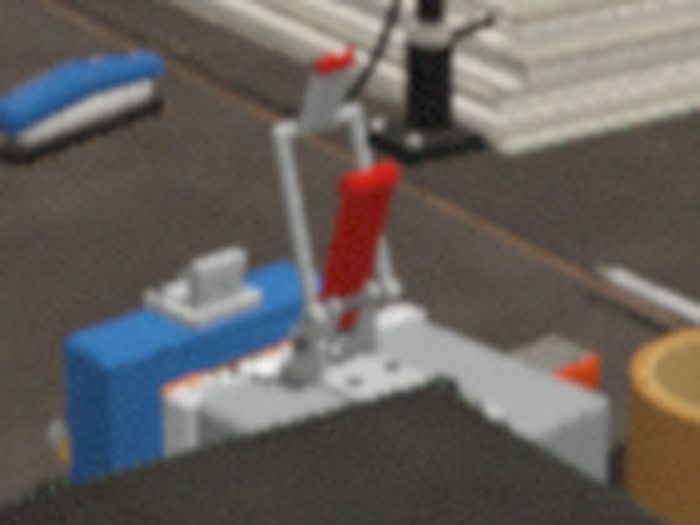

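Crop readings: the cover's top corners lie at (83,120), (327,60), (335,110), (90,175). The tab is at (245,228), the lever end at (258,285) and the keeper at (213,118). In the scene crop the tab is at (335,60), the lever end at (372,178) and the bar at (315,118).

```bash
cat > h.py <<'E'
import numpy as np
from scipy.spatial.transform import Rotation as Ro
CAM={"top":(np.array([[598.6696,0,315.527],[0,598.6696,249.56],[0,0,1]]),np.array([[-0.0974,0.9751,-0.1993,295.3501],[-0.9952,-0.0965,0.0142,250.3827],[-0.0054,0.1997,0.9798,1085.1071]])),
"scene":(np.array([[462.286,0,320.472],[0,462.286,244.918],[0,0,1]]),np.array([[-0.5644,0.3142,-0.7633,-148.1735],[-0.8255,-0.2093,0.5242,675.3429],[0.005,0.926,0.3775,422.2492]]))}
def ray(K,P,p):
    d=np.linalg.inv(K)@[p[0],p[1],1]; d=P[:3,:3]@(d*[1,-1,-1]); return P[:3,3],d/np.linalg.norm(d)
def atz(K,P,p,z): o,d=ray(K,P,p); return o+d*(z-o[2])/d[2]
def tri(rays):
    A=sum(np.eye(3)-np.outer(d,d) for o,d in rays); b=sum((np.eye(3)-np.outer(d,d))@o for o,d in rays)
    x=np.linalg.solve(A,b); return x,[np.linalg.norm((np.eye(3)-np.outer(d,d))@(x-o)) for o,d in rays]
E
python3 - <<'E'
from h import *
t=lambda x,y:(240+x/4,190+y/4); s=lambda x,y:(245+x/5,195+y/5)
T=CAM["top"];S=CAM["scene"]
for n,p,z in [("coOL",(83,120),70),("coOR",(327,60),70),("coIR",(335,110),70),("coIL",(90,175),70),("keep",(213,118),88),("caseRL",(178,500),70),("caseRR",(435,450),70),("caseFR",(372,198),70),("caseFL",(110,262),70),("plateRear",(290,440),72),("hexkeys",(440,195),20)]:
    print(n,atz(*T,t(*p),z).round(1))
for n,a,b in [("tab",(245,228),(335,60)),("end",(258,285),(372,178)),("bar",(247,222),(315,118)),("keep",(213,118),(220,270)),("coOR",(327,60),(290,265)),("coIL",(90,175),(115,355))]:
    x,r=tri([ray(*T,t(*a)),ray(*S,s(*b))]); print(n,x.round(1),np.round(r,1))
E
```

```text
coOL [563.8 325.9  70. ]
coOR [580.3 217.   70. ]
coIR [557.4 215.8  70. ]
coIL [538.9 324.8  70. ]
keep [554.4 268.9  88. ]
caseRL [394.5 299.   70. ]
caseRR [404.9 188.4  70. ]
caseFR [516.6 203.7  70. ]
caseFL [499.6 319.3  70. ]
plateRear [414.9 249.3  72. ]
hexkeys [525.8 170.5  20. ]
tab [484.9 258.7 183.4] [0.1 0.1]
end [468.8 255.3 144.7] [1. 1.]
bar [493.3 259.4 159.9] [1.8 1.8]
keep [554.5 267.5  83.5] [1.8 1.8]
coOR [581.9 216.8  64.2] [0.1 0.1]
coIL [537.8 322.8  68.7] [2.4 2.4]
```

```bash
python3 - <<'E'
from h import *
T=CAM["top"];S=CAM["scene"]
for a,b in [((450,140),(372,92)),((455,5),(331,75)),((448,153),(372,96))]:
    print(tri([ray(*T,a),ray(*S,b)]))
for z in (0,150): print(atz(*T,(262,380),z),atz(*T,(125,385),z))
th=np.deg2rad(8.9); ex=np.array([np.cos(th),np.sin(th)]); ey=np.array([-ex[1],ex[0]])
p0=np.array([489,258.5])
for n,p in dict(OL=(563.8,325.9),OR=(580.3,217),keep=(554.4,268.9),tab=(484.9,258.7),end=(468.8,255.3),bar=(493.3,259.4),RL=(394.5,299),RR=(404.9,188.4),FR=(516.6,203.7),FL=(499.6,319.3)).items():
    d=np.array(p)-p0; print(n,d@ex,d@ey)
E
```

```text
(array([571.64508024,  56.83205357, 358.66114968]), [np.float64(3.8689070293788057), np.float64(3.868907029378846)])
(array([746.23442548,  30.53264894, 383.48774104]), [np.float64(3.680099790020834), np.float64(3.680099790020723)])
(array([558.94861651,  62.73797147, 352.19342928]), [np.float64(7.267280671918271), np.float64(7.267280671918327)])
[290.62988406 352.02269947   0.        ] [305.63202027 594.34164932   0.        ]
[291.28238407 337.97247353 150.        ] [304.21069693 546.79441421 150.        ]
OL 84.3268779961344 55.0161580576566
OR 83.78025471331725 -55.125392698571076
keep 66.22156323883249 0.1567233400164148
tab -4.0196933723946255 0.8319045569816893
end -20.451862524699948 -0.03632176721278016
bar 4.387466770477903 0.22390921810471315
RL -87.09643667007882 54.63250606895999
RR -93.93262279079835 -56.2448431026489
FR 18.78956312602431 -58.41020730602786
FL 19.87876606416321 58.428029744004505
```

```bash
python3 -m inch '[0,0,0.08,0,0,0,1, 0,0,0.08,0,0,0,1, 0,0,0,0.026,-0.0435,0,1, 0,0,0,0.026,-0.0435,0,1, 0,0,0,0.026,-0.0435,0,1, 0,0,0,0.026,-0.0435,0,1, 0,0,0,0.026,-0.0435,0,1, 0,0,0,0.026,-0.0435,0,1, 0,0,0,0,0,0,1]'
```

```text
time: 0.85
tool_pos: [294.4, -252.7, 237.5]
tcp_rot: [-3.138, -0.0, 0.161]
contact_force: [-1.0, 0.5, 0.1]
grip_width: 36.2
finger_force: 0.0
```

```bash
python3 -m inch '[0,0,0,0.023,-0.043,0,1, 0,0,0,0.023,-0.043,0,1, 0,0,0,0.023,-0.043,0,1, 0,0,0,0.023,-0.043,0,1, 0,0,0,0.023,-0.043,0,1, 0,0,0,0.023,-0.043,0,1, 0,0,0,0.023,-0.043,0,1, 0,0,0,0,0,0,1]'
```

```text
time: 1.52
tool_pos: [384.2, 4.7, 237.7]
tcp_rot: [-3.14, -0.001, 0.163]
contact_force: [0.0, -0.5, 0.1]
grip_width: 0.7
finger_force: 0.0
```

```bash
python3 -m inch '[0,0,0,0,-0.049,0,1, 0,0,0,0,-0.049,0,1, 0,0,0,0,-0.049,0,1, 0,0,0,0,-0.049,0,1, 0,0,0,0,-0.049,0,1, 0,0,0,0,-0.049,0,1, 0,0,0,0.046,0,0,1, 0,0,0,0.046,0,0,1, 0,0,0,0.046,0,0,1, 0,0,0,0.046,0,0,1]' && python3 -m inch '[0,0,0,0.046,0,0,1, 0,0,0,0.046,0,0,1, 0,0,0,0.046,0,0,1,0,0,0,0,0,0,1,0,0,0,0,0,0,1]'
```

```text
time: 2.35
tool_pos: [493.5, 254.7, 237.3]
tcp_rot: [3.141, 0.0, 0.157]
contact_force: [0.9, 1.2, 0.1]
grip_width: 0.1
finger_force: 0.0
time: 2.77
tool_pos: [602.3, 270.5, 234.9]
tcp_rot: [3.141, 0.004, 0.154]
contact_force: [-0.8, 0.4, -0.1]
grip_width: 0.7
finger_force: 0.0
```

```bash
python3 -m inch '[0,0,0,0,-0.007,0.045,1, 0,0,0,0,0,0.045,1, 0,0,0,0,0,0.045,1, 0,0,0,0,0,0.045,1, 0,0,0,0,0,0.045,1, 0,0,0,0,0,0,1,0,0,0,0,0,0,1]' && python3 - <<'E'
from plant import *
import cv2
for n in ["top","wrist"]:
    c=capture(n); cv2.imwrite(f"pics/{n}1.png",c["image"][:,:,::-1])
print(get_obs()["contact_force"])
E
```

```text
time: 3.35
tool_pos: [598.5, 276.3, 57.0]
tcp_rot: [3.141, 0.004, 0.156]
contact_force: [0.3, -0.6, -0.0]
grip_width: 0.3
finger_force: 0.0
[1.07014619 0.16746242 0.05969842]
```

```bash
python3 -m inch '[0,0,0,-0.006,0,0.004,1, 0,0,0,-0.006,0,0,1, 0,0,0,-0.003,0,0,1, 0,0,0,-0.0025,0,0,1, 0,0,0,-0.0025,0,0,1, 0,0,0,-0.0025,0,0,1, 0,0,0,0,0,0,1]'; python3 -m inch '[0,0,0,-0.0015,0,0,1, 0,0,0,-0.0015,0,0,1, 0,0,0,0,0,0,1]';python3 -m inch '[0,0,0,-0.0015,0,0,1, 0,0,0,-0.0015,0,0,1, 0,0,0,0,0,0,1]'
```

```text
time: 4.03
tool_pos: [583.2, 274.3, 55.3]
tcp_rot: [-3.141, -0.002, 0.156]
contact_force: [2.9, 1.1, 1.5]
grip_width: 0.3
finger_force: 1.2
time: 4.28
tool_pos: [580.3, 273.8, 54.7]
tcp_rot: [-3.142, -0.001, 0.156]
contact_force: [3.6, 0.6, 1.7]
grip_width: 0.2
finger_force: 1.5
time: 4.53
tool_pos: [577.5, 273.4, 54.4]
tcp_rot: [3.141, 0.0, 0.156]
contact_force: [3.0, 0.3, 1.7]
grip_width: 0.1
finger_force: 1.2
```

```bash
for i in 1; do python3 -m inch '[0,0,0,-0.001,0,0,1, 0,0,0,-0.001,0,0,1, 0,0,0,0,0,0,1]'; done
```

```text
time: 4.78
tool_pos: [576.0, 273.1, 54.4]
tcp_rot: [3.141, 0.0, 0.156]
contact_force: [2.1, 1.3, 1.7]
grip_width: 0.6
finger_force: 1.2
```

```bash
python3 -m inch '[0,0,0,-0.001,0,0,1, 0,0,0,0,0,0,1]'
```

```text
time: 4.95
tool_pos: [575.3, 273.0, 54.4]
tcp_rot: [3.141, 0.0, 0.156]
contact_force: [2.8, 1.0, 1.4]
grip_width: 0.4
finger_force: 1.3
```

```bash
python3 -m inch '[0,0,0,-0.001,0,0,1, 0,0,0,0,0,0,1]'
```

```text
time: 5.12
tool_pos: [574.5, 272.8, 54.4]
tcp_rot: [3.141, 0.0, 0.156]
contact_force: [2.3, 0.5, 1.2]
grip_width: 0.5
finger_force: 1.3
```

```bash
python3 -m inch '[0,0,0,-0.001,0,0,1, 0,0,0,0,0,0,1]';  python3 -m inch '[0,0,0,-0.001,0,0,1, 0,0,0,0,0,0,1]'
```

```text
time: 5.28
tool_pos: [573.7, 272.7, 54.4]
tcp_rot: [3.141, 0.0, 0.156]
contact_force: [2.3, 0.7, 0.9]
grip_width: 0.6
finger_force: 1.3
time: 5.45
tool_pos: [572.9, 272.6, 54.4]
tcp_rot: [3.141, 0.0, 0.156]
contact_force: [2.5, -0.4, 0.6]
grip_width: 0.8
finger_force: 1.3
```

```bash
python3 -m inch '[0,0,0,-0.0008,0,0,1, 0,0,0,0,0,0,1]'
```

```text
time: 5.62
tool_pos: [572.3, 272.5, 54.4]
tcp_rot: [3.141, 0.0, 0.156]
contact_force: [2.4, 0.2, 1.4]
grip_width: 0.4
finger_force: 1.3
```

```bash
python3 -m inch '[0,0,0,-0.001,0,0,1, 0,0,0,0,0,0,1]';  python3 -m inch '[0,0,0,-0.001,0,0,1, 0,0,0,0,0,0,1]'
```

```text
time: 5.78
tool_pos: [571.4, 272.3, 54.4]
tcp_rot: [3.141, 0.0, 0.156]
contact_force: [3.1, 0.7, 0.6]
grip_width: 0.3
finger_force: 1.3
time: 5.95
tool_pos: [570.7, 272.2, 54.4]
tcp_rot: [3.141, 0.0, 0.156]
contact_force: [2.7, 0.5, 0.7]
grip_width: 0.6
finger_force: 1.3
```

```bash
python3 - <<'E'
from plant import *
import cv2
c=capture("top"); cv2.imwrite("pics/t2.png",cv2.resize(c["image"][190:330,240:360,::-1],None,fx=4,fy=4,interpolation=cv2.INTER_CUBIC))
E
```

```text
(no output)
```

View pics/t2.png

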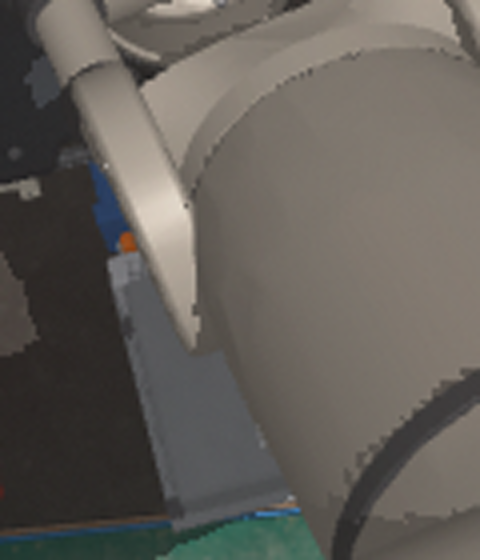

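The arm hides the cover from above; only its left edge shows, near (105,210), close to the seal at (127,243). I keep feeling for contact.

```bash
python3 -m inch '[0,0,0,-0.001,0,0,1, 0,0,0,0,0,0,1]';  python3 -m inch '[0,0,0,-0.0008,0,0,1, 0,0,0,0,0,0,1]'
```

```text
time: 6.17
tool_pos: [569.9, 272.1, 54.4]
tcp_rot: [3.141, 0.0, 0.156]
contact_force: [2.0, 0.2, 0.5]
grip_width: 0.5
finger_force: 1.3
time: 6.33
tool_pos: [569.3, 272.0, 54.4]
tcp_rot: [3.141, 0.0, 0.156]
contact_force: [3.5, -0.2, -0.5]
grip_width: 0.3
finger_force: 1.3
```

```bash
python3 -m inch '[0,0,0,-0.0008,0,0,1, 0,0,0,0,0,0,1]'
```

```text
time: 6.5
tool_pos: [568.7, 271.9, 54.4]
tcp_rot: [3.141, 0.0, 0.156]
contact_force: [2.8, -1.2, -0.5]
grip_width: 0.1
finger_force: 1.3
```

```bash
python3 -m inch '[0,0,0,-0.0008,0,0,1, 0,0,0,0,0,0,1]'
```

```text
time: 6.67
tool_pos: [568.0, 271.8, 54.4]
tcp_rot: [3.141, 0.0, 0.156]
contact_force: [3.4, -0.5, 0.1]
grip_width: 0.3
finger_force: 1.3
```

```bash
python3 -m inch '[0,0,0,-0.0008,0,0,1, 0,0,0,0,0,0,1]';python3 -m inch '[0,0,0,-0.0008,0,0,1, 0,0,0,0,0,0,1]'
```

```text
time: 6.83
tool_pos: [567.4, 271.7, 54.4]
tcp_rot: [3.141, 0.0, 0.156]
contact_force: [2.7, -1.0, -0.7]
grip_width: 0.1
finger_force: 1.3
time: 7.0
tool_pos: [566.7, 271.6, 54.4]
tcp_rot: [3.141, 0.0, 0.156]
contact_force: [2.7, -0.8, -1.1]
grip_width: 0.7
finger_force: 1.3
```

```bash
python3 -m inch '[0,0,0,-0.0008,0,0,1, 0,0,0,0,0,0,1]'
```

```text
time: 7.17
tool_pos: [566.1, 271.5, 54.4]
tcp_rot: [3.141, 0.0, 0.156]
contact_force: [2.0, -0.8, -0.7]
grip_width: 0.3
finger_force: 1.3
```

```bash
python3 -m inch '[0,0,0,-0.0008,0,0,1, 0,0,0,0,0,0,1]'
```

```text
time: 7.33
tool_pos: [565.7, 271.4, 54.5]
tcp_rot: [3.141, -0.0, 0.156]
contact_force: [3.1, -0.0, -1.5]
grip_width: 0.5
finger_force: 1.8
```

```bash
python3 -m inch '[0,0,0,-0.0005,0,0,1, 0,0,0,0,0,0,1]'
```

```text
time: 7.5
tool_pos: [565.6, 271.4, 54.5]
tcp_rot: [3.142, -0.001, 0.156]
contact_force: [5.3, -0.2, -1.9]
grip_width: 0.6
finger_force: 2.4
```

```bash
python3 -m inch '[0,0,0,-0.0005,0,0,1, 0,0,0,0,0,0,1]'
```

```text
time: 7.67
tool_pos: [565.5, 271.4, 54.5]
tcp_rot: [3.142, -0.002, 0.156]
contact_force: [5.7, -0.6, -2.3]
grip_width: 0.7
finger_force: 2.8
```

```bash
python3 -m inch '[0,0,0,-0.0005,0,0,1, 0,0,0,0,0,0,1]'
```

```text
time: 7.83
tool_pos: [565.4, 271.3, 54.5]
tcp_rot: [-3.142, -0.002, 0.156]
contact_force: [6.5, -0.7, -2.1]
grip_width: 0.1
finger_force: 3.3
```

```bash
python3 -m inch '[0,0,0,-0.0005,0,0,1, 0,0,0,-0.0005,0,0,1,0,0,0,-0.0005,0,0,1,0,0,0,-0.0005,0,0,1,0,0,0,0,0,0,1]'
```

```text
time: 8.25
tool_pos: [565.0, 271.3, 54.6]
tcp_rot: [-3.141, -0.005, 0.156]
contact_force: [11.0, -0.9, -5.9]
grip_width: 0.3
finger_force: 5.3
```

```bash
python3 -m inch '[0,0,0,-0.0005,0,0,1, 0,0,0,-0.0005,0,0,1,0,0,0,-0.0005,0,0,1,0,0,0,0,0,0,1]'
```

```text
time: 8.58
tool_pos: [564.7, 271.2, 54.6]
tcp_rot: [-3.141, -0.007, 0.156]
contact_force: [13.7, 0.4, -7.7]
grip_width: 0.5
finger_force: 6.8
```

```bash
python3 -m inch '[0,0,0,-0.0005,0,0,1, 0,0,0,-0.0005,0,0,1,0,0,0,0,0,0,1,0,0,0,0,0,0,1]'; python3 -m inch '[0,0,0,0,0,0,1,0,0,0,0,0,0,1]'
```

```text
time: 8.92
tool_pos: [564.4, 271.2, 54.7]
tcp_rot: [-3.141, -0.008, 0.156]
contact_force: [14.5, 1.4, -8.5]
grip_width: 0.2
finger_force: 7.7
time: 9.08
tool_pos: [564.4, 271.2, 54.6]
tcp_rot: [-3.141, -0.008, 0.156]
contact_force: [15.9, 1.1, -9.1]
grip_width: 0.4
finger_force: 7.7
```

```bash
python3 -m inch '[0,0,0,0.0125,0,0,1, 0,0,0,0.0125,0,0,1, 0,0,0,0,0,-0.0425,1, 0,0,0,0,0,-0.0425,1, 0,0,0,0,0,-0.0425,1, 0,0,0,0,0,-0.0425,1, 0,0,0,0,0,-0.0425,1, 0,0,0,0,0,0,1, 0,0,0,0,0,0,1]'; python3 -m inch '[0,0,0,-0.04,0,0,1, 0,0,0,-0.04,0,0,1, 0,0,0,-0.04,0,0,1, 0,0,0,-0.04,0,0,1, 0,0,0,0,0,0,1,0,0,0,0,0,0,1]'
```

```text
time: 9.83
tool_pos: [580.6, 274.4, 226.7]
tcp_rot: [-3.141, -0.003, 0.156]
contact_force: [0.5, 0.3, -1.4]
grip_width: 0.6
finger_force: 0.0
time: 10.33
tool_pos: [451.8, 253.8, 223.3]
tcp_rot: [3.141, 0.004, 0.157]
contact_force: [-0.4, -0.5, 1.2]
grip_width: 0.5
finger_force: 0.0
```

```bash
python3 -m inch '[0,0,0,0,0,0.025,1, 0,0,0,0,0,0.025,1, 0,0,0,0,0,0,1, 0,0,0,0.01,0,0,1, 0,0,0,0.01,0,0,1, 0,0,0,0.008,0,0,1,0,0,0,0.005,0,0,1,0,0,0,0,0,0,1]' && python3 - <<'E'
from plant import *
import cv2
c=capture("scene"); cv2.imwrite("pics/s3.png",cv2.resize(c["image"][150:300,235:395,::-1],None,fx=4,fy=4,interpolation=cv2.INTER_CUBIC))
E
```

```text
time: 11.0
tool_pos: [481.8, 258.3, 185.0]
tcp_rot: [-3.141, -0.002, 0.155]
contact_force: [1.2, -0.3, -1.1]
grip_width: -0.2
finger_force: 0.0
```

View pics/s3.png

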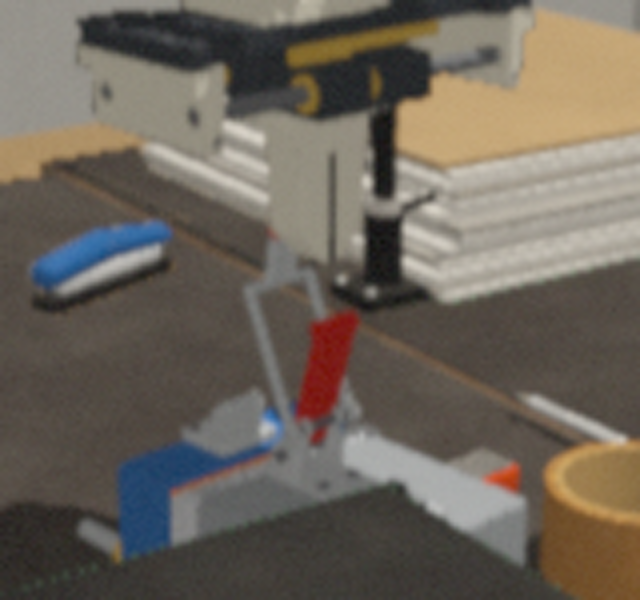

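The fingers at (315,190) are behind the tab (270,240). The loop already leans to the cover, and the lever still stands at (330,360). I go on pushing.

```bash
python3 -m inch '[0,0,0,0.007,0,0,1, 0,0,0,0.007,0,0,1, 0,0,0,0.007,0,0,1, 0,0,0,0.007,0,0,1,0,0,0,0.007,0,0,1,0,0,0,0.007,0,0,1,0,0,0,0,0,0,1,0,0,0,0,0,0,1,0,0,0,0,0,0,1]' && python3 - <<'E'
from plant import *
import cv2
c=capture("scene"); cv2.imwrite("pics/s4.png",cv2.resize(c["image"][150:300,235:395,::-1],None,fx=4,fy=4,interpolation=cv2.INTER_CUBIC))
E
```

```text
time: 11.8
tool_pos: [513.3, 263.2, 184.3]
tcp_rot: [3.141, 0.001, 0.156]
contact_force: [0.0, -1.2, 0.5]
grip_width: 0.4
finger_force: 0.0
```

View pics/s4.png

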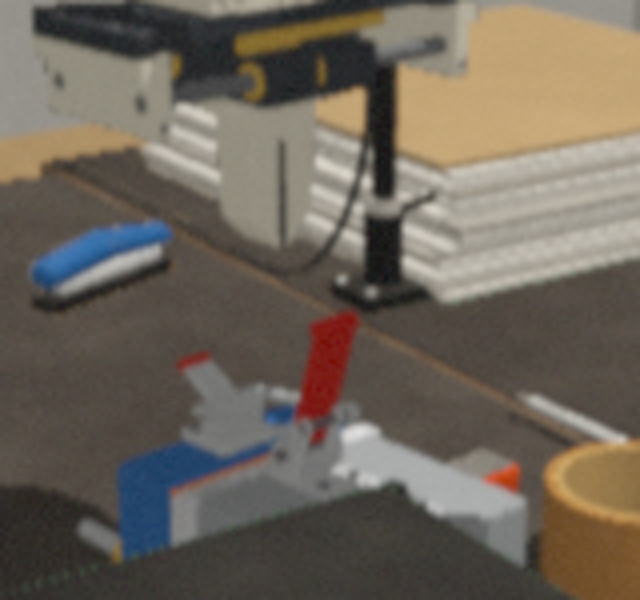

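The loop has fallen onto the keeper's ramp. The tab is now at crop (195,360) and the lever is unmoved at (338,322).

```bash
python3 - <<'E'
from h import *
S=CAM["scene"]; th=0.155; ex=np.array([np.cos(th),np.sin(th),0]); n=np.array([-ex[1],ex[0],0]); p0=np.array([489,258.5,0])
for q in [(195,360),(338,318),(225,402)]:
    o,d=ray(*S,(235+q[0]/4,150+q[1]/4)); x=o+d*((p0-o)@n)/(d@n); print(q,((x-p0)@ex).round(1),x[2].round(1))
for e in (-.1,-.05,0,.05,.1): print(e,-9+65*np.cos(e),97.2+65*np.sin(e),-9+86*np.cos(e)-15*np.sin(e),97.2+86*np.sin(e)+15*np.cos(e))
E
```

```text
(195, 360) 76.8 98.8
(338, 318) -22.3 147.1
(225, 402) 55.1 83.9
-0.1 55.67527074307168 90.71082791795617 78.06785946361265 103.53938864754318
-0.05 55.91876692567281 93.95135399740592 77.64220993302727 107.88304534864616
0 56.0 97.2 77.0 112.2
0.05 55.91876692567281 100.44864600259409 76.14283485490692 116.47946246320282
0.1 55.67527074307168 103.68917208204384 75.0728569642078 120.71073631079761
```

```bash
python3 -m inch '[0,0,0,0.034,0.001,0,1, 0,0,0,0.034,0,0,1, 0,0,0,0,0,0,1, 0,0,0,0,0,0.04,1, 0,0,0,0,0,0.035,1, 0,0,0,0,0,0,1, 0,0,0,0,0,0,1]'; python3 -m inch '[0,0,0,0,0,0.003,1, 0,0,0,0,0,0.003,1, 0,0,0,0,0,0,1]'
```

```text
time: 12.43
tool_pos: [566.0, 270.7, 123.6]
tcp_rot: [3.141, 0.004, 0.156]
contact_force: [0.6, 0.5, 0.7]
grip_width: 0.5
finger_force: 0.0
time: 12.68
tool_pos: [567.8, 271.2, 121.0]
tcp_rot: [-3.141, -0.002, 0.156]
contact_force: [-0.2, -0.0, 0.4]
grip_width: 0.5
finger_force: 0.0
```

```bash
python3 -m inch '[0,0,0,0,0,0.003,1, 0,0,0,0,0,0.003,1, 0,0,0,0,0,0,1]'; python3 -m inch '[0,0,0,0,0,0.0025,1, 0,0,0,0,0,0.0025,1, 0,0,0,0,0,0,1]'
```

```text
time: 12.93
tool_pos: [567.7, 271.1, 115.3]
tcp_rot: [-3.141, -0.001, 0.156]
contact_force: [-0.3, 0.4, 2.6]
grip_width: 0.3
finger_force: 1.2
time: 13.18
tool_pos: [568.7, 271.3, 112.5]
tcp_rot: [-3.141, -0.004, 0.156]
contact_force: [2.2, 0.6, 5.8]
grip_width: 0.2
finger_force: 2.9
```

```bash
python3 -m inch '[0,0,0,0,0,0.0025,1, 0,0,0,0,0,0.0025,1, 0,0,0,0,0,0,1]'
```

```text
time: 13.43
tool_pos: [568.6, 271.2, 107.8]
tcp_rot: [-3.141, -0.003, 0.156]
contact_force: [2.4, 0.7, 3.1]
grip_width: 0.4
finger_force: 1.7
```

```bash
python3 -m inch '[0,0,0,0,0,0.0025,1, 0,0,0,0,0,0.0025,1, 0,0,0,0,0,0,1]'
```

```text
time: 13.68
tool_pos: [566.3, 270.6, 101.7]
tcp_rot: [3.141, 0.003, 0.156]
contact_force: [-0.1, 0.3, -0.6]
grip_width: 0.2
finger_force: 0.0
```

```bash
python3 -m inch '[0,0,0,0,0,0.0025,1, 0,0,0,0,0,0.0025,1, 0,0,0,0,0,0,1]'
```

```text
time: 13.93
tool_pos: [567.0, 270.9, 99.7]
tcp_rot: [3.141, 0.0, 0.156]
contact_force: [-2.8, -1.1, 6.9]
grip_width: 0.3
finger_force: 3.9
```

```bash
python3 -m inch '[0,0,0,0,0,0.002,1,0,0,0,0,0,0,1]'; python3 -m inch '[0,0,0,0,0,-0.03,1, 0,0,0,0,0,-0.04,1, 0,0,0,0,0,-0.04,1, 0,0,0,0,0,0,1, 0,0,0,0,0,0,1]' && python3 - <<'E'
from plant import *
import cv2
c=capture("scene"); cv2.imwrite("pics/s5.png",cv2.resize(c["image"][195:300,245:385,::-1],None,fx=5,fy=5,interpolation=cv2.INTER_CUBIC))
E
```

```text
time: 14.1
tool_pos: [567.3, 271.0, 99.2]
tcp_rot: [3.142, -0.001, 0.156]
contact_force: [-4.5, -1.4, 14.6]
grip_width: 0.5
finger_force: 7.0
time: 14.52
tool_pos: [568.1, 271.3, 187.2]
tcp_rot: [-3.141, -0.004, 0.156]
contact_force: [-0.3, 0.1, -0.6]
grip_width: 0.4
finger_force: 0.0
```

View pics/s5.png

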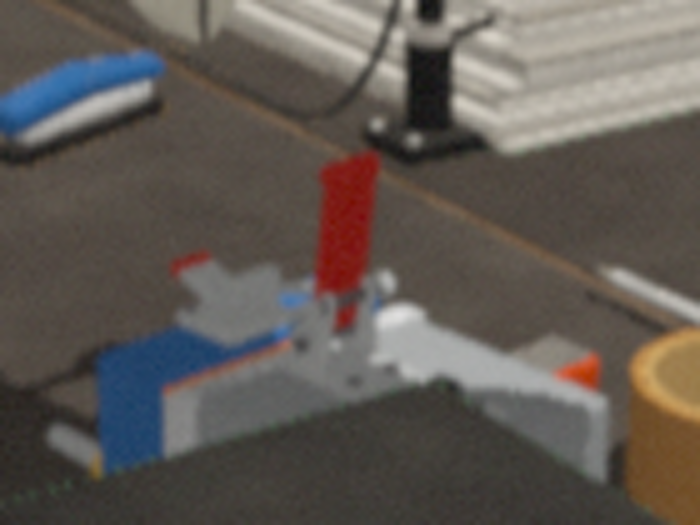

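The tab is lower now at (190,263), the bar is behind the hook and the lever leans nearly upright with its end at (350,160). Next is the lever.

```bash
python3 -m inch '[0,0,0,-0.041,0,0,1, 0,0,0,-0.041,0,0,1, 0,0,0,0,0,0,1, 0,0,0,0,0,0.025,1, 0,0,0,0,0,0.024,1, 0,0,0,0,0,0,1, 0,0,0,0,0,0,1, 0,0,0,0,0,0,1]'
```

```text
time: 15.23
tool_pos: [502.7, 260.8, 146.0]
tcp_rot: [3.141, 0.001, 0.156]
contact_force: [0.3, -0.1, 0.6]
grip_width: 0.4
finger_force: 0.0
```

```bash
python3 -m inch '[0,0,0,-0.004,0,0,1, 0,0,0,-0.004,0,0,1, 0,0,0,-0.004,0,0,1,0,0,0,-0.004,0,0,1,0,0,0,0,0,0,1]';  python3 -m inch '[0,0,0,-0.004,0,0.001,1, 0,0,0,-0.004,0,0.001,1, 0,0,0,-0.004,0,0.001,1,0,0,0,0,0,0,1]'
```

```text
time: 15.65
tool_pos: [489.5, 258.7, 146.5]
tcp_rot: [3.142, -0.001, 0.156]
contact_force: [0.1, 0.8, 1.5]
grip_width: 0.7
finger_force: 0.0
time: 15.98
tool_pos: [479.9, 257.2, 143.7]
tcp_rot: [3.141, 0.0, 0.156]
contact_force: [1.7, 0.1, 0.8]
grip_width: 0.2
finger_force: 0.6
```

```bash
python3 -m inch '[0,0,0,-0.004,0,0.0015,1, 0,0,0,-0.004,0,0.002,1, 0,0,0,-0.003,0,0.002,1,0,0,0,0,0,0,1]';  python3 -m inch '[0,0,0,-0.0035,0,0.0025,1, 0,0,0,-0.0035,0,0.0025,1, 0,0,0,-0.003,0,0.003,1,0,0,0,0,0,0,1]'
```

```text
time: 16.32
tool_pos: [471.2, 255.9, 139.3]
tcp_rot: [3.142, 0.0, 0.156]
contact_force: [1.3, -0.4, 4.0]
grip_width: 0.2
finger_force: 1.4
time: 16.65
tool_pos: [463.1, 254.6, 132.6]
tcp_rot: [3.141, 0.001, 0.156]
contact_force: [0.5, -0.1, 3.5]
grip_width: -0.1
finger_force: 1.5
```

```bash
python3 -m inch '[0,0,0,-0.003,0,0.003,1, 0,0,0,-0.003,0,0.003,1, 0,0,0,-0.002,0,0.003,1,0,0,0,0,0,0,1]';  python3 -m inch '[0,0,0,-0.002,0,0.003,1, 0,0,0,-0.002,0,0.003,1, 0,0,0,-0.0015,0,0.003,1,0,0,0,0,0,0,1]'
```

```text
time: 16.98
tool_pos: [456.6, 253.5, 125.0]
tcp_rot: [3.141, 0.002, 0.156]
contact_force: [0.1, 0.4, 2.3]
grip_width: 0.4
finger_force: 1.0
time: 17.32
tool_pos: [452.3, 252.8, 117.6]
tcp_rot: [3.141, 0.002, 0.156]
contact_force: [0.3, 0.6, 1.2]
grip_width: 0.6
finger_force: 0.4
```

```bash
python3 - <<'E'
from plant import *
import cv2
c=capture("scene"); cv2.imwrite("pics/s6.png",cv2.resize(c["image"][195:300,245:385,::-1],None,fx=5,fy=5,interpolation=cv2.INTER_CUBIC))
E
```

```text
(no output)
```

View pics/s6.png

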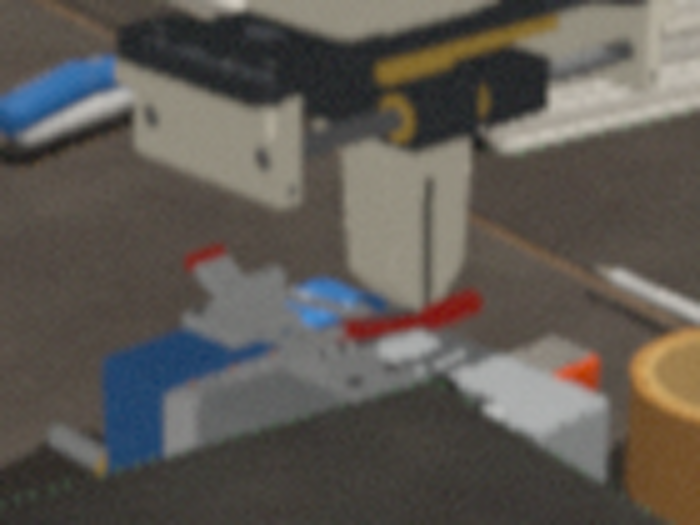

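The loop lies on the keeper with the tab at (205,257), and the lever is nearly down at (415,315). I press on past centre.

```bash
python3 -m inch '[0,0,0,-0.002,0,0.003,1, 0,0,0,-0.001,0,0.003,1, 0,0,0,-0.001,0,0.003,1,0,0,0,0,0,0,1]';  python3 -m inch '[0,0,0,-0.001,0,0.003,1, 0,0,0,0,0,0.003,1, 0,0,0,0,0,0.0025,1,0,0,0,0,0,0,1]'
```

```text
time: 17.7
tool_pos: [449.4, 252.3, 110.5]
tcp_rot: [3.141, 0.001, 0.156]
contact_force: [-0.4, -0.4, -0.5]
grip_width: 0.5
finger_force: 0.0
time: 18.03
tool_pos: [448.9, 252.3, 104.0]
tcp_rot: [3.141, 0.001, 0.156]
contact_force: [0.4, -0.7, 0.1]
grip_width: 0.4
finger_force: 0.0
```

```bash
python3 -m inch '[0,0,0,0,0,0.003,1, 0,0,0,0,0,0.003,1, 0,0,0,0,0,0,1]';  python3 -m inch '[0,0,0,0,0,0.002,1, 0,0,0,0,0,0,1]'; python3 -m inch '[0,0,0,0,0,0.002,1, 0,0,0,0,0,0,1]'
```

```text
time: 18.28
tool_pos: [449.0, 252.3, 99.2]
tcp_rot: [3.141, 0.001, 0.156]
contact_force: [-0.5, 0.1, -0.3]
grip_width: 0.7
finger_force: 0.0
time: 18.45
tool_pos: [449.2, 252.4, 98.1]
tcp_rot: [3.142, -0.0, 0.156]
contact_force: [0.3, -0.3, 0.4]
grip_width: 0.5
finger_force: 0.3
time: 18.62
tool_pos: [449.2, 252.4, 97.4]
tcp_rot: [3.142, -0.0, 0.156]
contact_force: [-3.7, -2.0, 9.3]
grip_width: 0.5
finger_force: 4.9
```

```bash
python3 -m inch '[0,0,0,0,0,-0.02,1, 0,0,0,0,0,-0.04,1, 0,0,0,0,0,-0.04,1, 0,0,0,0,0,-0.04,1, 0,0,0,-0.04,0,0,1, 0,0,0,-0.04,0,0,1, 0,0,0,-0.04,0,0,1, 0,0,0,0,0,0,1, 0,0,0,0,0,0,1]' && python3 - <<'E'
from plant import *
import cv2,numpy as np
c=capture("scene"); a=cv2.resize(c["image"][195:300,245:385,::-1],None,fx=4,fy=4,interpolation=cv2.INTER_CUBIC)
c=capture("top"); b=c["image"][200:330,240:300+45,::-1]
b=cv2.resize(b,(int(105*420/130)//1,420),interpolation=cv2.INTER_CUBIC)
b=b[:, :240]; cv2.imwrite("pics/s7.png",np.hstack([a,b]))
E
```

```text
time: 19.37
tool_pos: [353.4, 237.5, 208.9]
tcp_rot: [-3.141, -0.001, 0.157]
contact_force: [0.4, 0.4, -0.5]
grip_width: 0.4
finger_force: 0.0
```

View pics/s7.png

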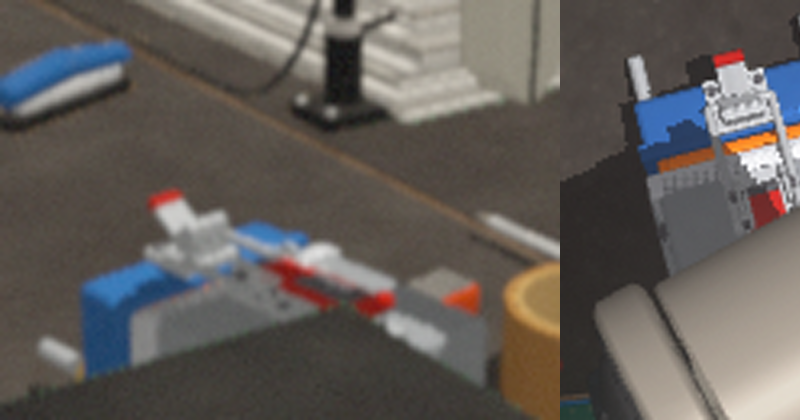

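```bash
python3 - <<'E'
from h import *
S=CAM["scene"]; th=0.155; ex=np.array([np.cos(th),np.sin(th),0]); n=np.array([-ex[1],ex[0],0])
for q,y in [((166,200),0),((150,251),17.5),((193,272),-17.5),((390,300),0)]:
    p0=np.array([489,258.5,0])+y*n
    o,d=ray(*S,(245+q[0]/4,195+q[1]/4)); x=o+d*((p0-o)@n)/(d@n); print(q,((x-p0)@ex).round(1),x[2].round(1))
E
```

```text
(166, 200) 68.9 90.9
(150, 251) 60.0 72.6
(193, 272) 71.0 47.4
(390, 300) -79.2 90.1
```

The lever is flat. The tab measures (69, 91) in the case's x and z, against (70.6, 94.5) expected when hooked and over 101 if the bar were still on the ramp. The arm is clear, so I hand in.

```bash
python3 -c "
from plant import *
print(close_job())"
```

```text
the job is handed in; nothing more can be done
None
```

The job is handed in at about 19 s of the 72 s; no verdict came back. The cover was pressed to about 16 N felt (roughly 13 N on the seal), the loop measures as hooked, and the lever snapped flat with the latch holding.

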